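# Draw the lid box out of the lid warmer with the tray hook

### The job

The warmer, its tray and the lid box are hot, so keep fingers and arm off them and use the tray hook: put its tip through the finger hole of the slide tray and pull the tray out to its stop. Then hook over the front lip of the lid box and drag it forward along the tray until it stands right up against the tray front. Leave the tray fully out, lay the hook down on the worktop clear of the warmer, and do not tip the box or disturb the jars and the cup.

Things in the scene. Friction and masses are not known exactly. Their poses are not given: they have to be found in the camera images.
- hook: tray hook lying flat on the worktop, right or left of the work: white handle 70 long (x) x 26 wide x 26 high; 6 mm steel rod runs on along +x from its front, its end bent straight down. Origin: centre of the handle's flat underside, z up. Above the origin: rod 17 to 23 mm, bottom of the bent end 5 mm. The bent end is 6 mm thick, centred 95 mm ahead, 12 mm deep below the rod. 0.09 kg
- hook_tip (a point): lowest point of the hook's downturned end, at (95, 0, 5) mm in the hook's frame
- hook_grip (a point): middle of the hook's handle, 13 mm above its underside: grip here across the 26 mm width
- warmer: fixed low stainless lid warmer, 185 deep (x) x 216 wide x 158 high, dial and switch on its head. Origin: on the worktop below the middle of its front face; the front looks to its own -x, the body reaches back to x = +185 mm. Underside of the head, over the tray: 103 mm. Carries the tray. Too hot to touch
- tray (a joint): how far the slide tray is out, m: 0 = shut, 0.090 = stop, fully out; starts 0 to 0.006. Slides along the warmer's -x, stays where it is left, takes about 2.5 N to move plus 8 N per m/s.
- tray_hole (a point): centre of the round 34 mm finger hole, on the outer face of the tray's front plate, 47 mm above the worktop; axes as the warmer's, moves with the tray. The plate is 206 wide, 6 mm thick, 10 to 75 mm above the worktop; behind it is free room down to the tray floor, 16 mm above the worktop
- tray_front_inside (a point): middle of the inner face of the tray's front plate, at floor height (16 mm above the worktop); axes as the warmer's, moves with the tray. The tray floor runs 177 mm back from here, 182 mm wide between low side walls.
- lid_box: open steel box, 116 (x) x 150 x 80 mm high, rolled rim 6 mm thick, standing loose on the tray; lids lie in it, up to 30 mm. 0.25 to 0.5 kg. Origin: underside, below the middle of the front lip; its front faces -x. Tray shut: rim 7 mm below the head, no room for the hook. Tray fully out: front lip 29 to 45 mm in front of the warmer's front face, 45 to 61 mm behind the tray's front plate
- box_front_lip (a point): middle of the lid box's front rim, outermost edge, top: 96 mm above the worktop; axes as the box's
- portion_cup: small steel cup, 56 mm wide, 50 mm high, standing on the worktop on the side where the hook is not; origin: centre of its underside
- empty_jar: empty open glass jar 114 mm wide, 136 mm high, at the right; origin: centre of its underside
Mind the look-alikes: they are no part of the job. Leave any brown look-alike of the lid_box alone.

How it is judged:
By the outcome, as a careful person would: the job done as asked, in the order asked, and still so for the second after the job is handed in, with the robot touching nothing.
It also fails if it takes over 64 s, if anything falls off the work surface, if the arm or the gripper's body presses on something with over 40 N, if the wrist force passes 120 N, or if a joint passes its speed limit or range.

### The arm

A 6-joint arm with a two-finger parallel gripper is mounted at the origin on the work surface; the furniture and walls round the work are solid. World frame = base frame: x ahead of the robot, y to its left, z up, the work surface at z = 0. Lengths are in mm, angles in rad, forces in N, time in s.
With the tool pointing down it reaches from about 400 to 925 mm from the base axis. Payload 12.5 kg.
Tool frame: the origin (TCP) lies on the centre line of the jaws, within the pads' length; the fingertips stand 17 mm ahead of it and the grasp point (between the pads) lies 2 mm behind it; z points along the fingers, y is the line along which they close (so a half turn about z gives the same grasp; the last joint's range is limited). The gripper opens to 95 mm and grips with 3 to 60 N. Pads are 20 mm wide; open, the fingers measure 119 mm over their backs; the gripper's body (75 mm by 180 mm) begins 59 mm behind the grasp point.
Start: joints at [-1.395, 0.491, 1.559, -0, 1.092, -0.106], TCP at [173.826, -600.358, 231.661] pointing down, gripper open.
Joint ranges: [-3.1, 3.1], [-0.84, 2.19], [0.05, 2.79], [-1.13, 4.28], [0.06, 2.93], [-2.69, 2.69]. Speed limits (rad/s): [2.22, 2.22, 2.79, 3.14, 3.14, 3.14].

### API

Orientations are given as [roll, pitch, yaw] about the fixed x, y, z axes, in that order (R = Rz(yaw) Ry(pitch) Rx(roll)).
In Python, from cell import env gives the robot as it stands.
- The arm moves only by the tool drive_tool, never from a script. Its argument "deltas" is text: rows parted by semicolons, each of 4 numbers parted by spaces: the shift along the world's x, y, z normalised to -1 to 1, where 1 is 100 mm, then the turn about the world's z normalised to -1 to 1, where 1 is 180 degrees. A call has 1 to 10 rows; each row shifts and turns the commanded pose from where the row before left it; what a row does not reach is not made up. A row lasts 1/12 s, in which the tool goes at most 41.7 mm and 7.16 degrees, less where a joint would pass 70% of its speed; a pose out of reach is approached as far as the arm can. A call with a number of a shift or a turn outside -1 to 1 is refused whole. A call with a gripper value outside its range is refused whole. "gripper" is the closure, from 0 (fully open) to 1 (shut), set as the call begins (left out, the last holds). The fingers move at their own pace and stop on an object; the grip force is fixed at half the most. Time passes only in rows, so rows that do not move let the fingers close. It gives the time, the measured TCP pose, the force, the opening and the grip force at its end, in the units of the state.
- env.state(): the state, without advancing time (a new reading comes with each control period).
- env.read_camera(name): name is "scene" or "top"; returns (picture, depth): 420x560x3 uint8, red, green, blue; 420x560 float32, mm along the optical axis (not along the pixel's ray), 0 where there is no reading.
- env.camera_params(name): a dict with "mtx" (3x3 intrinsics, pixels), "k1" (the pictures are not rectified: a ray, as slopes to the right and down, at radius r is drawn at 1 + k1 r^2 times it, then the intrinsics apply), "camera_from_world" (4x4, takes a point from world to camera coordinates). Camera axes: x right, y down, z forward; pixel columns grow to the right and rows downward; lengths in mm; the calibration is good to about 2 mm. A picture is of the moment at which its call begins. camera_params takes no time and is no camera call.
- env.job_done(): hands the job in; it is judged then, once.
The state is a dict: "t": time; "joints": joint angles; "qvel": joint speeds; "tau": joint torques, N m; "eef_pos": TCP position; "tcp_rot": TCP orientation; "ft_force": force on the tool from outside, world axes, zero at the start; "moment": the same for the moment, N m; "opening": opening from 0.0 (shut) to 1.0 (fully open); "grip_force": force on a finger pad.
Only numpy, scipy, OpenCV 4.12 (cv2) and the standard library are available. Lean on these libraries where they do the work, as an engineer would, in place of code of your own. Each camera call takes 0.05 s, during which the arm holds its last target. There are 200 camera calls.

## Working session

There is one attempt and no reset: what is moved stays moved. The work goes in short steps, Python scripts to look and compute and a tool call to move; the robot and the scene stay as the last step left them, time stands still between calls to the robot, and variables do not carry over. Pictures are saved under pics/ and viewed, at most 12 in all, crops included, and the job is handed in when it is done.

Besides the shell and the picture viewer there is one more tool, called after "Emit:" by a JSON object that holds its "op" and its "data", one argument or row to a line. drive_tool: Moves the arm, as the interface text tells. Its arguments: {"type":"object","properties":{"deltas":{"type":"string"},"gripper":{"type":"number"}},"required":["deltas"]}

```bash
mkdir -p pics; cat > h.py <<'E'
import numpy as np, cv2
from cell import env
def snap(n,f=None):
    im,d=env.read_camera(n)
    if f: cv2.imwrite('pics/'+f,im[:,:,::-1])
    return im,d
def rays(n,uv):
    p=env.camera_params(n);K=np.array(p['mtx']);T=np.array(p['camera_from_world'])
    uv=np.atleast_2d(np.array(uv,float))
    m=cv2.undistortPoints(uv[:,None],K,np.array([p['k1'],0,0,0,0.]))[:,0]
    # k1 model: same form as OpenCV radial
    d=np.c_[m,np.ones(len(m))]
    R=T[:3,:3];c=-R.T@T[:3,3]
    return c,d@R   # dir scaled so that depth=1
def onz(n,uv,z):
    c,d=rays(n,uv); s=(z-c[2])/d[:,2]; return c+d*s[:,None]
def deep(n,uv,D):
    c,d=rays(n,uv); uv=np.atleast_2d(uv).astype(int); return c+d*D[uv[:,1],uv[:,0]][:,None]
def cloud(n,D):
    v,u=np.mgrid[0:420,0:560]; return deep(n,np.c_[u.ravel(),v.ravel()],D).reshape(420,560,3)
E
python3 - <<'E'
from h import *
for n in('scene','top'):
    im,D=snap(n,n+'0.png'); np.savez(n+'0.npz',im=im,P=cloud(n,D),D=D); c,d=rays(n,[280,210]); print(n,c,d)
print(env.state())
E
```

```text
scene [-145.45329805  591.47805595  594.55079789] [[ 0.67015641 -0.57028338 -0.47523306]]
top [ 256.07248552 -155.54118684 1370.78592733] [[ 0.19982702  0.08591922 -0.97639995]]
{'t': 0.1, 'joints': array([-1.39460690e+00,  4.91478917e-01,  1.55935935e+00, -2.12856278e-05,
        1.09170646e+00, -1.05574982e-01]), 'qvel': array([-0.00149907, -0.00161151, -0.00170988,  0.00038397, -0.00012877,
        0.00216267]), 'tau': array([ 2.40317939e-03, -6.13622475e+01, -2.58606148e+01,  6.93260715e-02,
        4.70046373e-02, -6.78043716e-05]), 'eef_pos': array([ 173.78109233, -600.15969691,  231.1428729 ]), 'tcp_rot': array([-3.14064390e+00, -8.15533900e-05,  2.81774195e-01]), 'ft_force': array([-0.77420295, -1.18025655, -1.2160077 ]), 'moment': array([0.01949355, 0.03938883, 0.01551801]), 'grip_force': 0.0, 'opening': 0.9995301288522774}
```

View pics/scene0.png

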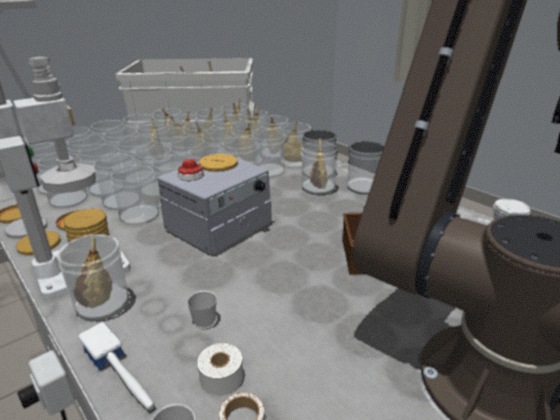

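View pics/top0.png

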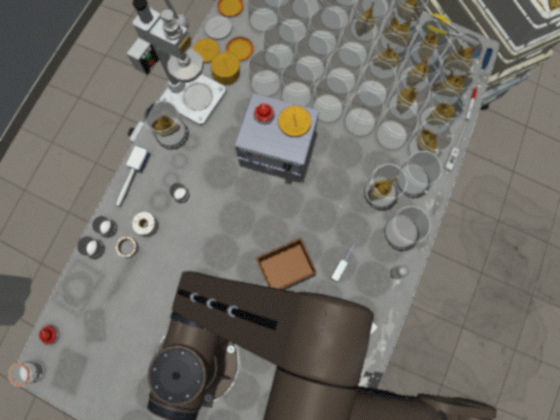

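The scene view shows the warmer at about (215,200), with its front towards the robot and its dial at (262,185). The cup is at (203,310). In the top view the hook lies at (340,268) with its rod pointing up to (352,243), and the brown look-alike box is at (286,265).

```bash
python3 - <<'E'
from h import *
t=np.load('top0.npz');P=t['P'];im=t['im'].astype(int)
# warmer top
m=((abs(P[:,:,2]-158)<6)).astype(np.uint8); m[:90]=0;m[200:]=0;m[:,:225]=0;m[:,330:]=0
m=cv2.morphologyEx(m,cv2.MORPH_CLOSE,np.ones((15,15)))
n,l,s,c=cv2.connectedComponentsWithStats(m);k=1+s[1:,4].argmax();print(s[k])
q=onz('top',np.argwhere(l==k)[:,::-1],158)[:,:2]
r=cv2.minAreaRect(q.astype(np.float32));print('warmer top',r,cv2.boxPoints(r))
# hook
Q=P[225:300,320:370];I=im[225:300,320:370]
w=(I.min(2)>170);uv=np.argwhere(w)[:,::-1]+[320,225]
print(len(uv),np.median(P[uv[:,1],uv[:,0],2]))
q=onz('top',uv,26)[:,:2];r=cv2.minAreaRect(q.astype(np.float32));print('handle',r,q.mean(0),cv2.boxPoints(r))
big=cv2.resize(t['im'][225:300,310:390],None,fx=8,fy=8,interpolation=2)[:,:,::-1]
cv2.imwrite('pics/hook.png',big[:600])
E
```

```text
[ 235   93   84   72 3761]
warmer top ((731.9329223632812, 63.07190704345703), (187.5390625, 216.01730346679688), 8.087374687194824) [[623.90094  156.81459 ]
 [654.29095  -57.05435 ]
 [839.9649   -30.670776]
 [809.5749   183.19817 ]]
147 26.17536216225676
handle ((434.4924011230469, -282.04351806640625), (21.775747299194336, 64.68242645263672), 83.82720184326172) [ 434.16682848 -281.93374958] [[ 401.16794 -289.3907 ]
 [ 465.47537 -296.34583]
 [ 467.81686 -274.69635]
 [ 403.50943 -267.7412 ]]
```

View pics/hook.png

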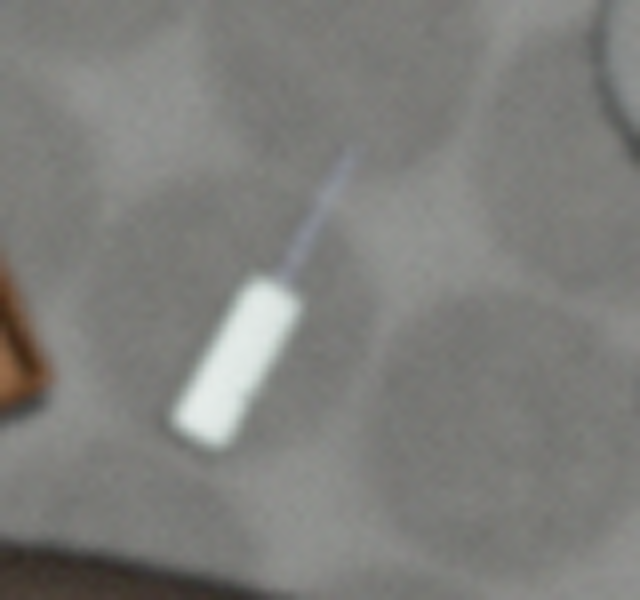

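The crop shows the white handle running from about (235,365) and the rod ending at (352,148), which is full-frame (354,243.5). Next I'll look for the hole.

```bash
python3 - <<'E'
from h import *
print('rod end',onz('top',[354,243.5],20), 'yaw',np.degrees(np.arctan2(*(onz('top',[354,243.5],20)[0][:2]-[434.3,-282])[::-1])))
s=np.load('scene0.npz');P=s['P'];t=np.load('top0.npz')
a=np.radians(8.09);o=np.array([639.1,49.9])
X=(P[:,:,0]-o[0])*np.cos(a)+(P[:,:,1]-o[1])*np.sin(a);Y=-(P[:,:,0]-o[0])*np.sin(a)+(P[:,:,1]-o[1])*np.cos(a)
m=(abs(X)<15)&(abs(Y)<100)&(P[:,:,2]>110)&(P[:,:,2]<150);print('front head X',np.median(X[m]),m.sum())
m=(abs(X)<15)&(abs(Y)<95)&(P[:,:,2]>15)&(P[:,:,2]<70);print('plate X',np.median(X[m]),m.sum())
A=cv2.resize(s['im'][150:260,150:290],None,fx=5,fy=5,interpolation=2)
cv2.imwrite('pics/w.png',A[:,:,::-1])
E
```

```text
rod end [[ 529.87183343 -293.73648675   20.        ]] yaw -7.001028321135071
front head X 0.8461237154216419 860
plate X -5.515274990112967 993
```

View pics/w.png

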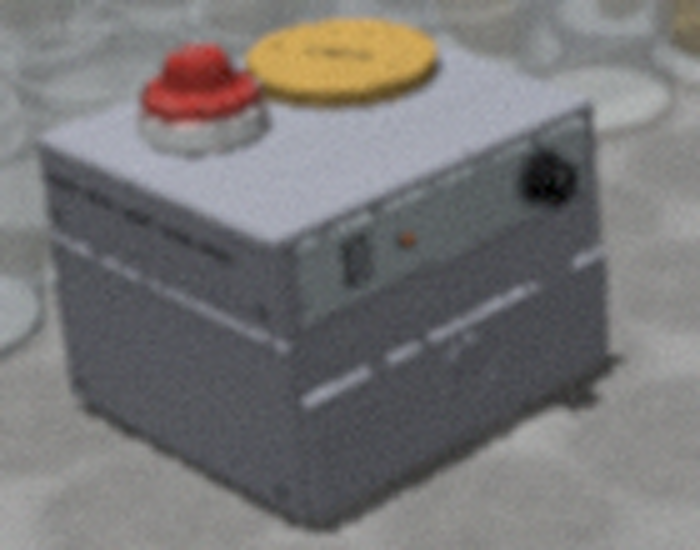

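The crop shows the front face with no clear hole; there are faint specks near (465,345), full-frame (243,219). I'll check with depth.

```bash
cat >> h.py <<'E'
A0=np.radians(8.09);O0=np.array([639.1,49.9])
ex=np.array([np.cos(A0),np.sin(A0)]);ey=np.array([-ex[1],ex[0]])
def loc(P): q=P[...,:2]-O0; return np.stack([q@ex,q@ey,P[...,2]],-1)
def glob(X,Y,z): return np.r_[O0+ex*X+ey*Y,z]
def proj(n,p):
    c=env.camera_params(n);T=np.array(c['camera_from_world']);r=cv2.Rodrigues(T[:3,:3])[0]
    return cv2.projectPoints(np.array([p],float),r,T[:3,3],np.array(c['mtx']),np.array([c['k1'],0,0,0,0.]))[0].ravel()
E
python3 - <<'E'
from h import *
print([proj('scene',glob(-5.5,0,z)) for z in(30,47,64)])
fr=[]
for i in range(6):
    im,D=snap('scene');fr.append((im.astype(float),cloud('scene',D)))
im=np.mean([f[0] for f in fr],0);L=loc(np.median([f[1] for f in fr],0))
c=proj('scene',glob(-5.5,0,47)).astype(int)
print(L[c[1]-10:c[1]+11:2,c[0]-12:c[0]+13:2,0].round().astype(int))
print(im[c[1]-10:c[1]+11:2,c[0]-12:c[0]+13:2].mean(2).round().astype(int))
A=im[150:260,150:290];A=np.clip(A*2.2-60,0,255).astype(np.uint8);cv2.imwrite('pics/w2.png',cv2.resize(A,None,fx=5,fy=5,interpolation=2)[:,:,::-1])
E
```

```text
[array([243.83838424, 229.38002485]), array([243.50187817, 223.55129044]), array([243.16056219, 217.63755343])]
[[52 52 51 52 51 50 -3 -5 -5 -6 -6 -5 -5]
 [52 51 52 51 -2 -5 -5 -5 -6 -5 -6 -5 -6]
 [52 52 -2 -5 -6 -7 -6 -7 -7 -5 -4 -7 -6]
 [-2 -3 -5 -6 -6 -5 50 50 -1 -5 -5 -5 -6]
 [-5 -6 -6 -5 -5 49 46 40 -1 -6 -6 -6 -6]
 [-5 -5 -5 -5 -7 41 38 33 -2 -6 -5 -5 -6]
 [-5 -6 -6 -6 -7 34 30 26 -4 -6 -5 -6 -5]
 [-5 -6 -6 -5 -6 27 23 -1 -7 -6 -5 -6 -6]
 [-5 -6 -5 -5 -5 19 -3 -6 -5 -6 -5 -5 -5]
 [-5 -6 -5 -5 -6 -6 -5 -5 -5 -5 -6 -6  3]
 [-5 -6 -6 -6 -6 -5 -5 -6 -6 -6  3  0 -4]]
[[ 79  77  80  77  78 103 117 124  98  78  78  78  77]
 [ 77  78  80 104 121 129 101  79  73  76  76  76  77]
 [ 79  82 102 130 102  85 105  90  75  76  77  77  77]
 [120 113  81  78  84  94  77  76  75  77  77  77  75]
 [108  81  78  80  93  86  74  76  79  79  78  77  77]
 [ 78  77  81  79  80  74  74  76  79  78  75  78  78]
 [ 79  78  78  77  78  75  76  78  85  83  78  77  77]
 [ 79  79  78  77  78  77  78  77  79  76  76  77  76]
 [ 79  78  77  79  81  75  77  78  77  75  77  74  73]
 [ 78  76  77  78  78  79  76  79  78  74  74  68  64]
 [ 78  79  81  78  77  78  77  77  76  72  70  71  90]]
```

View pics/w2.png

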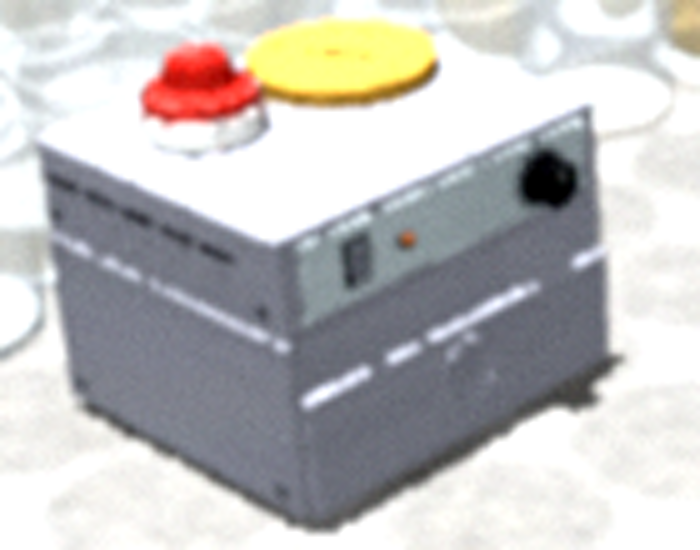

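The depth shows the hole at pixels u 241–245, v 219–229. Its centre is (243.5, 223.5), exactly where the plate middle projects at 47 mm height, so the hole is at local (-5.5, 0, 47). Now I'll go to the hook.

Emit:
{"op": "drive_tool", "data": {
  "deltas": "0.26 0.318 0 -0.0314; 0.26 0.318 0 -0.0314; 0.26 0.318 0 -0.0314; 0.26 0.318 0 -0.0314; 0.26 0.318 0 0; 0.26 0.318 0 0; 0.26 0.318 0 0; 0.26 0.318 0 0; 0.26 0.318 0 0; 0.26 0.318 0 0",
  "gripper": 0.2
}}

```text
t: 1.23
eef_pos: [434.8, -280.6, 231.9]
tcp_rot: [3.141, -0.0, -0.113]
ft_force: [-0.4, -1.0, 0.6]
opening: 0.798
grip_force: 0.0
```

Emit:
{"op": "drive_tool", "data": {
  "deltas": "0 0 0 0; 0 0 0 0"
}}

```text
t: 1.4
eef_pos: [434.9, -280.8, 231.8]
tcp_rot: [3.141, -0.0, -0.109]
ft_force: [0.5, 0.0, -0.2]
opening: 0.802
grip_force: 0.0
```

```bash
python3 - <<'E'
from h import *
t=np.load('top0.npz');P=t['P'];I=t['im'].astype(int)
m=(I[:,:,0]>I[:,:,2]+40);m[:225]=0;m[300:]=0;m[:,:240]=0;m[:,330:]=0
q=P[m];print(np.percentile(q[:,2],[5,50,98]));r=cv2.minAreaRect(q[:,:2].astype(np.float32));print(cv2.boxPoints(r))
E
```

```text
[-0.71454468  4.54002396 83.01635345]
[[ 255.72012  -155.24342 ]
 [ 367.36423  -249.58443 ]
 [ 468.65805  -129.7123  ]
 [ 357.01395   -35.371292]]
```

```bash
python3 - <<'E'
from h import *
t=np.load('top0.npz');I=t['im'].astype(int);P=t['P']
m=(I[:,:,0]>I[:,:,2]+40).astype(np.uint8);m[:225]=0;m[300:]=0;m[:,:240]=0;m[:,330:]=0
m=cv2.morphologyEx(m,cv2.MORPH_OPEN,np.ones((3,3)))
q=P[m>0];print(np.percentile(q[:,2],[80,90,95,99]))
for z in (0,45,82):
    h=onz('top',np.argwhere(m)[:,::-1],z)[:,:2];r=cv2.minAreaRect(h.astype(np.float32));print(z,r[1],cv2.boxPoints(r).round())
A=cv2.resize(t['im'][225:310,240:370],None,fx=6,fy=6,interpolation=2);cv2.imwrite('pics/br.png',A[:,:,::-1])
H=P[238:296:4,256:324:4,2];print(H.round().astype(int))
E
```

```text
[ 7.63792349 74.5326271  80.24947712 84.0864884 ]
0 (106.60127258300781, 154.93898010253906) [[ 284. -119.]
 [ 400. -222.]
 [ 471. -142.]
 [ 355.  -39.]]
45 (103.10177612304688, 149.8526611328125) [[ 283. -120.]
 [ 396. -219.]
 [ 464. -142.]
 [ 352.  -43.]]
82 (100.22441101074219, 145.6706085205078) [[ 283. -121.]
 [ 392. -218.]
 [ 458. -142.]
 [ 349.  -46.]]
[[ -1  -2   4   1   2   8   4  -4   1   6  -3  80   0   4   2   5   3]
 [  1   0   5  -1  -3   5  -1   1   2  78  50  33  -2  -3   7   1   4]
 [  2   0   4  -6   0   3  -3  80  37   5   5   5  82   0   0   2  -1]
 [ -1   1   5   5  81  68  25   3   7   4   4   6  66   1   2  -4   0]
 [  2   1  75  54  13   3  -2   8   8   1   1   1  14  78   3   1  -2]
 [ 76  50   8   3   2   5   3   2  -2  10   3   3   8  79  -4  -3   1]
 [  1   4   8   1   2   8   1   3   2   5   3   3  10  22   4   2   0]
 [  1  77   2   2   4   6  -3   2   5   8   1   6   0   2  81   1   0]
 [ -5   0  -3   4  -1   8   3   3   8   1  -1   5  -2   4  32   3  10]
 [ -2   3  80   5  -1   4   4   6   3   5   7   3   1  80  77  -2  -2]
 [  5   3   1   5   7   5   3   1   6   3   3  80   7   5   0   0  -1]
 [  0   1  -4  75   1   4   8   7   4  82  -2   4   2  -2  -3  -3  -2]
 [618 630 634  77   2  10   5  79   7   2   2  -3   2  -1  -1  -4  -3]
 [624 637 648 662 673 682 690 698 665   1   2   6  -2  -2   2   2   0]
 [629 639 653 663 677 690 697 709 721 728 737 745 749 750 754 752 745]]
```

The brown box's rim is 80 mm high and its corner at about (392,-220) lies under the gripper's body. So I'll grip 12 mm further forward and a little higher, at TCP z 24.

Emit:
{"op": "drive_tool", "data": {
  "deltas": "0.11 -0.025 -0.3 0; 0 0 -0.35 0; 0 0 -0.35 0; 0 0 -0.35 0; 0 0 -0.3 0; 0 0 -0.2 0; 0 0 -0.13 0; 0 0 -0.1 0; 0 0 0 0; 0 0 0 0",
  "gripper": 0.4
}}

```text
t: 2.23
eef_pos: [444.5, -285.6, 23.8]
tcp_rot: [3.142, 0.0, -0.114]
ft_force: [-0.3, -0.2, -0.4]
opening: 0.6
grip_force: 0.0
```

Emit:
{"op": "drive_tool", "data": {
  "deltas": "0 0 0 0; 0 0 0 0; 0 0 0 0; 0 0 0 0; 0 0 0 0; 0 0 0 0; 0 0 0 0; 0 0 0 0",
  "gripper": 1
}}

```text
t: 2.9
eef_pos: [445.0, -284.9, 24.0]
tcp_rot: [3.141, -0.0, -0.113]
ft_force: [-1.4, 0.4, 6.5]
opening: 0.27
grip_force: 30.0
```

Emit:
{"op": "drive_tool", "data": {
  "deltas": "0 0 0.2 0; 0 0 0.35 0; 0 0 0.35 0; 0 0 0.35 0; 0 0 0.1 0; 0 0 0 0"
}}

```text
t: 3.4
eef_pos: [445.6, -285.4, 161.1]
tcp_rot: [3.139, -0.004, -0.113]
ft_force: [0.0, -0.4, -1.7]
opening: 0.27
grip_force: 30.0
```

Emit:
{"op": "drive_tool", "data": {
  "deltas": "0.06 0.3 0 0.02; 0.06 0.35 0 0.02; 0.06 0.35 0 0.02; 0.06 0.35 0 0.021; 0.06 0.35 0 0; 0.06 0.35 0 0; 0.06 0.35 0 0; 0.06 0.35 0 0; 0.06 0.3 0 0; 0.06 0.13 0 0"
}}

```text
t: 4.23
eef_pos: [503.9, 36.3, 156.7]
tcp_rot: [-3.141, 0.003, 0.144]
ft_force: [0.0, 0.2, -1.1]
opening: 0.275
grip_force: 30.0
```

Emit:
{"op": "drive_tool", "data": {
  "deltas": "0.05 0 0 0; 0 0 0 0; 0 0 0 0"
}}

```text
t: 4.48
eef_pos: [509.4, 32.6, 157.5]
tcp_rot: [-3.141, 0.002, 0.142]
ft_force: [0.3, 0.6, -1.3]
opening: 0.275
grip_force: 30.0
```

```bash
python3 - <<'E'
from h import *
im,D=snap('top','t1.png');im2,D2=snap('scene','s1.png')
A=cv2.resize(im2[130:290,130:340],None,fx=3.5,fy=3.5,interpolation=2);B=cv2.resize(im[90:300,200:340],None,fx=2.6,fy=2.6,interpolation=2)
print(A.shape,B.shape);cv2.imwrite('pics/c1.png',A[:,:,::-1]);print(env.state()['eef_pos'])
E
```

```text
(560, 735, 3) (546, 364, 3)
[509.38031603  32.16295933 158.00495407]
```

View pics/c1.png

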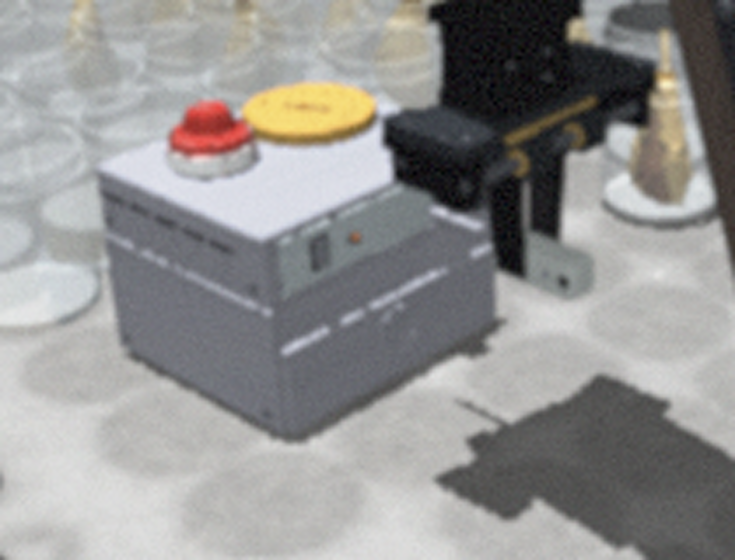

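The handle is held level and its axis points at the warmer front. The gripper stands clear of the warmer, with no contact. I'll lower to hole height and check the rod there.

Emit:
{"op": "drive_tool", "data": {
  "deltas": "0 0 -0.35 0; 0 0 -0.35 0; 0 0 -0.2 0; 0 0 -0.11 0; 0 -0.01 0 0; 0 0 0 0; 0 0 0 0"
}}

```text
t: 5.17
eef_pos: [510.1, 31.6, 58.4]
tcp_rot: [3.141, -0.001, 0.141]
ft_force: [0.5, 0.4, -0.8]
opening: 0.272
grip_force: 30.0
```

```bash
python3 - <<'E'
from h import *
s=env.state()['eef_pos'];print(s,loc(s))
for n in('scene','top'):
    fr=[snap(n) for _ in range(3)]
    im=np.median([f[0] for f in fr],0).astype(np.uint8);L=loc(cloud(n,np.median([f[1] for f in fr],0)))
    m=(L[...,0]>-100)&(L[...,0]<-20)&(abs(L[...,1])<25)&(L[...,2]>12)&(L[...,2]<70)
    q=L[m];v=np.argwhere(m)
    for a in range(-100,-20,10):
        k=q[(q[:,0]>=a)&(q[:,0]<a+10)]
        if len(k):print(n,a,len(k),np.median(k,0).round(1))
    if n=='scene':
        A=cv2.resize(im[170:260,190:300],None,fx=6,fy=6,interpolation=2);cv2.imwrite('pics/c2.png',A[:,:,::-1])
E
```

```text
[510.12561109  31.55194045  58.41670437] [-1.30272960e+02 -1.50996665e-02  5.84167044e+01]
scene -100 7 [-94.    1.8  55. ]
scene -90 1 [-87.8   2.2  52.7]
scene -60 1 [-50.5   1.5  49.1]
scene -50 7 [-48.5   1.6  46.3]
```

View pics/c2.png

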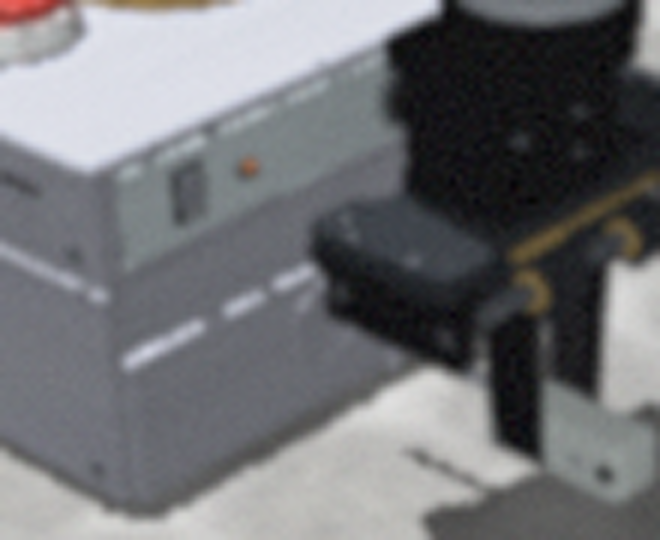

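The tip measures at local (-47, 1.6, ~47), as expected. The rod is hidden behind the gripper, but its shadow at (420,455) runs straight. Insert.

Emit:
{"op": "drive_tool", "data": {
  "deltas": "0.1 0.014 -0.01 0; 0.1 0.014 0 0; 0.1 0.014 0 0; 0.1 0.014 0 0; 0.1 0.014 0 0; 0.07 0.011 0 0; 0 0 0 0; 0 0 0 0"
}}

```text
t: 6.13
eef_pos: [567.0, 40.4, 56.4]
tcp_rot: [3.142, 0.0, 0.142]
ft_force: [-0.4, 0.0, -0.5]
opening: 0.271
grip_force: 30.0
```

Emit:
{"op": "drive_tool", "data": {
  "deltas": "0 0 -0.05 0; 0 0 -0.05 0; 0 0 -0.05 0; 0 0 0 0; 0 0 0 0"
}}

```text
t: 6.55
eef_pos: [566.5, 40.2, 41.2]
tcp_rot: [-3.141, 0.001, 0.142]
ft_force: [0.5, 0.1, -1.1]
opening: 0.274
grip_force: 30.0
```

Emit:
{"op": "drive_tool", "data": {
  "deltas": "-0.08 -0.0114 0 0; -0.08 -0.0114 0 0; -0.08 -0.0114 0 0; -0.08 -0.0114 0 0; -0.08 -0.0114 0 0; -0.08 -0.0114 0 0; -0.08 -0.0114 0 0; -0.08 -0.0114 0 0; -0.08 -0.0114 0 0; -0.08 -0.0114 0 0"
}}

```text
t: 7.38
eef_pos: [486.1, 28.7, 41.8]
tcp_rot: [3.141, -0.0, 0.142]
ft_force: [3.0, -0.1, -0.9]
opening: 0.276
grip_force: 30.0
```

Emit:
{"op": "drive_tool", "data": {
  "deltas": "-0.06 -0.0085 0 0; -0.03 -0.0043 0 0; -0.02 -0.003 0 0; -0.01 -0.0014 0 0; 0 0 0 0; 0 0 0 0"
}}

```text
t: 7.88
eef_pos: [474.7, 27.2, 41.6]
tcp_rot: [-3.142, 0.001, 0.142]
ft_force: [-0.4, 0.2, -1.6]
opening: 0.267
grip_force: 30.0
```

Moved 93 mm so far. I'll continue gently to the stop.

Emit:
{"op": "drive_tool", "data": {
  "deltas": "-0.02 -0.003 0 0; -0.02 -0.003 0 0; -0.01 -0.0014 0 0; 0 0 0 0"
}}

```text
t: 8.22
eef_pos: [471.8, 26.4, 41.9]
tcp_rot: [3.141, -0.005, 0.142]
ft_force: [10.7, 3.8, -5.2]
opening: 0.274
grip_force: 30.0
```

Emit:
{"op": "drive_tool", "data": {
  "deltas": "-0.02 -0.003 0 0; -0.01 -0.0014 0 0; 0 0 0 0"
}}

```text
t: 8.47
eef_pos: [471.0, 25.9, 42.3]
tcp_rot: [3.14, -0.01, 0.142]
ft_force: [17.7, 5.7, -6.5]
opening: 0.273
grip_force: 30.0
```

The force rose to 18 N, so the tray is at its stop. I'll unhook by moving forward, up, then out.

Emit:
{"op": "drive_tool", "data": {
  "deltas": "0.04 0.0057 0 0; 0.04 0.0057 0 0; 0 0 0 0; 0 0 0.05 0; 0 0 0.05 0; 0 0 0.05 0; 0 0 0 0"
}}

```text
t: 9.05
eef_pos: [475.0, 27.0, 57.7]
tcp_rot: [3.141, -0.001, 0.142]
ft_force: [0.3, -0.4, 0.2]
opening: 0.273
grip_force: 30.0
```

Emit:
{"op": "drive_tool", "data": {
  "deltas": "-0.1 -0.014 0 0; -0.1 -0.014 0 0; -0.1 -0.014 0 0; -0.1 -0.014 0 0; 0 0 0 0; 0 0 0.3 0; 0 0 0.35 0; 0 0 0.35 0; 0 0 0 0"
}}

```text
t: 9.8
eef_pos: [436.8, 21.3, 161.5]
tcp_rot: [3.14, -0.008, 0.142]
ft_force: [0.8, -1.3, -1.6]
opening: 0.266
grip_force: 30.0
```

```bash
python3 - <<'E'
from h import *
s=env.state()['eef_pos'];print(s,loc(s),env.state()['ft_force'])
for n in('scene','top'):
    fr=[snap(n) for _ in range(3)]
    im=np.median([f[0] for f in fr],0).astype(np.uint8);L=loc(cloud(n,np.median([f[1] for f in fr],0)))
    np.savez(n+'1.npz',im=im,L=L)
    m=(L[...,0]>-115)&(L[...,0]<-70)&(abs(L[...,1])<95)&(L[...,2]>15)&(L[...,2]<80)
    h=np.histogram(L[m][:,0],np.arange(-115,-69,5))[0];print(n,'plate',h, np.median(L[m&(L[...,0]<-88)][:,0]))
    m=(L[...,0]>-70)&(L[...,0]<-10)&(abs(L[...,1])<85)&(L[...,2]>88)&(L[...,2]<100)
    print(n,'lip',m.sum(),np.percentile(L[m],[2,10,50,90,98],axis=0).round(1).tolist())
t=np.load('top1.npz')
A=cv2.resize(t['im'][90:260,190:350],None,fx=3.5,fy=3.5,interpolation=2);cv2.imwrite('pics/c3.png',A[:,:,::-1])
E
```

```text
[436.76727346  21.31711281 161.51646672] [-2.04341584e+02  1.75531580e-01  1.61516467e+02] [ 0.79561158 -1.28149933 -1.64606666]
scene plate [   0    0    0   33 1126   23    0    4   11] -93.35490792773437
scene lip 195 [[-40.0, -80.0, 88.2], [-38.7, -77.5, 88.9], [-35.1, -3.7, 93.9], [-19.6, 64.3, 96.0], [-12.3, 66.7, 96.7]]
top plate [ 0  0  0  0 83 24  0  0 11] -91.18546253436281
top lip 112 [[-37.8, -81.3, 93.4], [-35.9, -78.1, 94.5], [-32.3, -7.5, 96.3], [-20.0, 62.7, 98.3], [-11.9, 66.5, 99.4]]
```

View pics/c3.png

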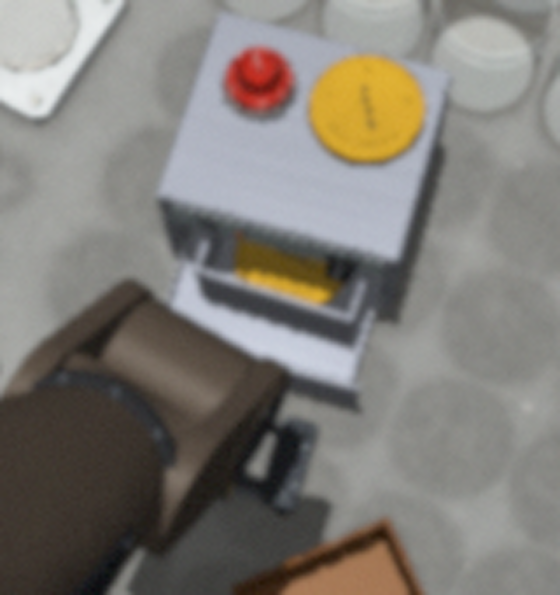

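The tray is out and the box's front lip runs from about (195,265) to (357,318) in the crop, with yellow lids behind it. I'll fit the lip line.

```bash
python3 - <<'E'
from h import *
for n in('scene','top'):
    L=np.load(n+'1.npz')['L']
    m=(L[...,0]>-60)&(L[...,0]<-5)&(abs(L[...,1])<90)&(L[...,2]>91)&(L[...,2]<102)
    q=L[m];print(n)
    for a in range(-85,85,17):
        k=q[(q[:,1]>=a)&(q[:,1]<a+17)]
        if len(k):print(a,len(k),np.percentile(k[:,0],[5,50,90]).round(1),k[:,2].mean().round(1))
    m=(L[...,0]>-60)&(L[...,0]<-25)&(abs(L[...,1])<70)&(L[...,2]>30)&(L[...,2]<85);k=L[m]
    if len(k)>50: print('wall',np.polyfit(k[:,1],k[:,0],1),len(k))
E
```

```text
scene
-85 30 [-39.7 -26.7 -11.1] 94.4
-68 12 [-40.4 -39.  -36.1] 94.3
-51 13 [-40.1 -38.  -36.4] 94.8
-34 13 [-39.  -37.2 -36.5] 94.6
-17 12 [-37.9 -37.2 -35.2] 94.4
0 15 [-37.5 -35.2 -33.6] 94.0
17 15 [-36.6 -34.9 -32.7] 94.0
34 16 [-36.4 -34.7 -32.5] 94.0
51 36 [-35.2 -27.3  -9. ] 94.5
68 2 [-30.2 -27.  -24.1] 93.6
wall [  0.04579863 -34.94762289] 838
top
-85 26 [-37.5 -26.7 -10.1] 96.8
-68 11 [-38.3 -34.9 -32.6] 96.0
-51 10 [-37.2 -35.6 -33.4] 97.5
-34 11 [-35.7 -34.4 -31.9] 96.8
-17 11 [-34.7 -32.3 -30.6] 96.3
0 10 [-34.3 -32.3 -29.1] 95.9
17 11 [-33.8 -32.1 -29.5] 96.0
34 11 [-33.3 -31.4 -28.6] 96.3
51 23 [-32.1 -23.2  -8.4] 96.7
68 1 [-30.1 -30.1 -30.1] 95.1
wall [  0.04076731 -32.95387348] 195
```

Emit:
{"op": "drive_tool", "data": {
  "deltas": "0.25 0.022 0 0; 0.3 0.028 0 0; 0.25 0.022 0 0; 0.17 0.016 0 0; 0 0 0 0; 0 0 -0.15 0; 0 0 -0.15 0; 0 0 0 0; 0 0 0 0"
}}

```text
t: 10.85
eef_pos: [530.9, 30.3, 125.6]
tcp_rot: [-3.141, 0.003, 0.142]
ft_force: [-0.6, -0.2, 0.1]
opening: 0.27
grip_force: 30.0
```

```bash
python3 - <<'E'
from h import *
s=env.state()['eef_pos'];print(s,loc(s))
for n in('scene','top'):
    fr=[snap(n) for _ in range(3)]
    im=np.median([f[0] for f in fr],0).astype(np.uint8);L=loc(cloud(n,np.median([f[1] for f in fr],0)))
    m=(L[...,0]>-82)&(L[...,0]<-8)&(abs(L[...,1]+5)<20)&(L[...,2]>103)&(L[...,2]<150)
    q=L[m]
    for a in range(-82,-8,8):
        k=q[(q[:,0]>=a)&(q[:,0]<a+8)]
        if len(k):print(n,a,len(k),np.median(k,0).round(1),k[:,2].min().round(1),k[:,0].max().round(1))
    A=im
    if n=='scene':cv2.imwrite('pics/c4.png',cv2.resize(im[150:270,180:320],None,fx=5,fy=5,interpolation=2)[:,:,::-1])
E
```

```text
[530.86071726  30.26656454 125.57552554] [-109.92509349   -4.20570292  125.57552554]
scene -82 4 [-75.7  -2.1 122.6] 119.9 -74.4
scene -74 7 [-69.5  -2.5 124. ] 120.5 -66.8
scene -66 7 [-60.9  -1.7 122.8] 120.2 -59.1
scene -58 5 [-54.   -2.  123.2] 120.4 -51.7
scene -50 7 [-46.1  -2.6 123.5] 119.4 -43.0
scene -42 6 [-37.7  -2.1 122.1] 119.6 -34.7
scene -34 17 [-27.7  -2.3 119.6] 107.5 -26.5
scene -26 5 [-24.3  -1.7 116.4] 110.9 -23.0
```

View pics/c4.png

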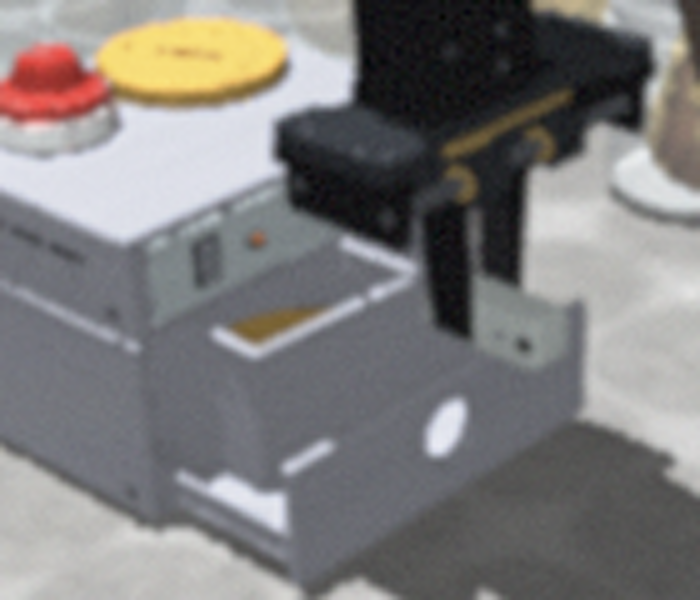

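The rod sits above the box lip, level, with the tip measured at X about -26 and the lip at -37. I'll go 4 mm further forward, then lower 20 mm and drag.

Emit:
{"op": "drive_tool", "data": {
  "deltas": "0.04 0.006 0 0; 0 0 -0.1 0; 0 0 -0.06 0; 0 0 -0.04 0; 0 0 0 0; 0 0 0 0"
}}

```text
t: 11.65
eef_pos: [535.6, 30.9, 106.2]
tcp_rot: [-3.141, 0.001, 0.142]
ft_force: [-1.0, -1.0, -0.7]
opening: 0.272
grip_force: 30.0
```

Emit:
{"op": "drive_tool", "data": {
  "deltas": "-0.04 -0.0057 0 0; -0.04 -0.0057 0 0; -0.05 -0.007 0 0; -0.05 -0.007 0 0; -0.05 -0.007 0 0; -0.05 -0.007 0 0; -0.05 -0.007 0 0; -0.05 -0.007 0 0"
}}

```text
t: 12.32
eef_pos: [497.6, 25.5, 106.9]
tcp_rot: [3.141, -0.001, 0.142]
ft_force: [3.5, 0.0, 0.7]
opening: 0.269
grip_force: 30.0
```

Emit:
{"op": "drive_tool", "data": {
  "deltas": "-0.04 -0.0057 0 0; -0.04 -0.0057 0 0; -0.03 -0.0043 0 0; 0 0 0 0"
}}

```text
t: 12.65
eef_pos: [486.0, 23.9, 106.6]
tcp_rot: [-3.141, 0.001, 0.142]
ft_force: [0.4, -0.3, -0.3]
opening: 0.27
grip_force: 30.0
```

Emit:
{"op": "drive_tool", "data": {
  "deltas": "-0.02 -0.0028 0 0; -0.02 -0.0028 0 0; 0 0 0 0"
}}

```text
t: 12.9
eef_pos: [482.3, 23.4, 106.5]
tcp_rot: [-3.142, 0.001, 0.142]
ft_force: [1.8, -0.3, -0.5]
opening: 0.274
grip_force: 30.0
```

Emit:
{"op": "drive_tool", "data": {
  "deltas": "-0.01 -0.0014 0 0; -0.01 -0.0014 0 0; 0 0 0 0"
}}

```text
t: 13.15
eef_pos: [480.6, 23.1, 106.6]
tcp_rot: [-3.142, 0.0, 0.142]
ft_force: [1.1, 0.0, -0.8]
opening: 0.274
grip_force: 30.0
```

```bash
cat > lip.py <<'E'
from h import *
s=env.state();print(loc(s['eef_pos']),s['ft_force'])
for n in('scene','top'):
    D=np.median([snap(n)[1] for _ in range(3)],0);L=loc(cloud(n,D))
    m=(L[...,0]>-110)&(L[...,0]<-5)&(abs(L[...,1])<80)&(L[...,2]>90)&(L[...,2]<99);q=L[m]
    f=[]
    for a in range(-80,80,16):
        k=q[(q[:,1]>=a)&(q[:,1]<a+16)]
        if len(k)>5:f.append((a+8,len(k),np.percentile(k[:,0],5).round(1),k[:,2].mean().round(1)))
    m=(L[...,0]>-110)&(L[...,0]<-70)&(abs(L[...,1])<95)&(L[...,2]>20)&(L[...,2]<70)
    print(n,f,'plate',np.median(L[m][:,0]) if m.any() else 0)
E
python3 lip.py
```

```text
[-160.71159811   -4.18202839  106.57403214] [ 1.13950417  0.04502019 -0.7526423 ]
scene [(-8, 14, np.float64(-84.7), np.float64(94.7)), (8, 12, np.float64(-85.5), np.float64(93.8)), (24, 16, np.float64(-85.2), np.float64(93.6)), (40, 14, np.float64(-86.5), np.float64(94.7)), (56, 22, np.float64(-86.3), np.float64(94.2)), (72, 65, np.float64(-83.1), np.float64(94.2))] plate -93.29911211495221
top [(-72, 39, np.float64(-80.8), np.float64(96.1)), (72, 9, np.float64(-22.3), np.float64(96.6))] plate -79.97846782931856
```

Emit:
{"op": "drive_tool", "data": {
  "deltas": "-0.01 -0.0014 0 0; -0.01 -0.0014 0 0; 0 0 0 0"
}}

```text
t: 13.7
eef_pos: [478.7, 22.8, 106.6]
tcp_rot: [3.142, 0.0, 0.142]
ft_force: [1.5, -0.5, -0.8]
opening: 0.269
grip_force: 30.0
```

Emit:
{"op": "drive_tool", "data": {
  "deltas": "-0.01 -0.0014 0 0; 0 0 0 0"
}}

```text
t: 13.87
eef_pos: [477.7, 22.7, 106.7]
tcp_rot: [3.141, -0.0, 0.142]
ft_force: [0.8, -0.0, -1.1]
opening: 0.273
grip_force: 30.0
```

Emit:
{"op": "drive_tool", "data": {
  "deltas": "-0.01 -0.0014 0 0; 0 0 0 0"
}}

```text
t: 14.03
eef_pos: [476.8, 22.6, 106.7]
tcp_rot: [3.141, -0.0, 0.142]
ft_force: [1.7, 1.7, -1.7]
opening: 0.276
grip_force: 30.0
```

Emit:
{"op": "drive_tool", "data": {
  "deltas": "-0.01 -0.0014 0 0; 0 0 0 0"
}}

```text
t: 14.2
eef_pos: [476.0, 22.4, 106.7]
tcp_rot: [3.141, -0.001, 0.142]
ft_force: [3.1, 0.6, -2.1]
opening: 0.271
grip_force: 30.0
```

Emit:
{"op": "drive_tool", "data": {
  "deltas": "-0.005 -0.0007 0 0; 0 0 0 0; 0 0 0 0"
}}

```text
t: 14.45
eef_pos: [475.8, 22.3, 106.8]
tcp_rot: [3.141, -0.001, 0.142]
ft_force: [4.9, 1.3, -1.8]
opening: 0.27
grip_force: 30.0
```

Emit:
{"op": "drive_tool", "data": {
  "deltas": "-0.01 -0.0014 0 0; 0 0 0 0; 0 0 0 0"
}}

```text
t: 14.7
eef_pos: [475.5, 22.2, 106.9]
tcp_rot: [3.141, -0.003, 0.142]
ft_force: [8.7, 1.8, -4.3]
opening: 0.27
grip_force: 30.0
```

```bash
python3 lip.py
```

```text
[-165.82752592   -4.37715609  106.86629196] [ 8.72825589  1.75340278 -4.34808617]
scene [(-8, 11, np.float64(-89.9), np.float64(95.0)), (8, 14, np.float64(-90.4), np.float64(94.3)), (24, 15, np.float64(-90.8), np.float64(94.7)), (40, 15, np.float64(-90.2), np.float64(94.2)), (56, 26, np.float64(-89.7), np.float64(94.7)), (72, 65, np.float64(-85.7), np.float64(94.1))] plate -93.33333689710553
top [(-72, 32, np.float64(-86.9), np.float64(96.2)), (72, 10, np.float64(-28.4), np.float64(96.1))] plate -91.21692725935725
```

The lip is level and square, about 3 mm ahead of its earlier 5th-percentile bias, so it stands against the plate. The force is 8.7 N. Now unhook.

Emit:
{"op": "drive_tool", "data": {
  "deltas": "0.03 0.0043 0 0; 0.02 0.0028 0 0; 0 0 0 0; 0 0 0.1 0; 0 0 0.2 0; 0 0 0.3 0; 0 0 0 0"
}}

```text
t: 15.58
eef_pos: [480.5, 22.9, 170.4]
tcp_rot: [3.14, -0.005, 0.142]
ft_force: [0.5, -0.7, 0.4]
opening: 0.274
grip_force: 30.0
```

Emit:
{"op": "drive_tool", "data": {
  "deltas": "-0.25 -0.035 0 0; -0.3 -0.042 0 0; 0 0 0 0"
}}

```text
t: 15.83
eef_pos: [419.2, 15.4, 166.0]
tcp_rot: [-3.141, 0.005, 0.142]
ft_force: [0.6, 0.4, -1.4]
opening: 0.27
grip_force: 30.0
```

```bash
python3 lip.py; python3 - <<'E'
from h import *
im,_=snap('scene');cv2.imwrite('pics/c5.png',cv2.resize(im[150:270,160:320],None,fx=5,fy=5,interpolation=2)[:,:,::-1])
E
```

```text
[-222.59899156   -3.23487584  166.03923868] [ 0.59784277  0.3846701  -1.39170951]
scene [(-72, 66, np.float64(-89.5), np.float64(93.9)), (-56, 11, np.float64(-89.9), np.float64(94.5)), (-40, 13, np.float64(-90.4), np.float64(94.2)), (-24, 14, np.float64(-89.7), np.float64(94.2)), (-8, 12, np.float64(-90.3), np.float64(94.3)), (8, 14, np.float64(-90.5), np.float64(94.6)), (24, 13, np.float64(-90.3), np.float64(94.5)), (40, 15, np.float64(-90.4), np.float64(94.5)), (56, 25, np.float64(-89.7), np.float64(94.6)), (72, 65, np.float64(-85.1), np.float64(94.1))] plate -93.35061284228652
top [(-72, 33, np.float64(-86.1), np.float64(96.6)), (-56, 8, np.float64(-87.4), np.float64(96.6)), (-40, 10, np.float64(-87.4), np.float64(96.3)), (-24, 9, np.float64(-86.7), np.float64(96.2)), (-8, 10, np.float64(-87.3), np.float64(95.9)), (8, 10, np.float64(-87.0), np.float64(95.9)), (24, 9, np.float64(-86.7), np.float64(96.1)), (40, 9, np.float64(-87.2), np.float64(96.6)), (56, 22, np.float64(-82.8), np.float64(96.1)), (72, 25, np.float64(-76.4), np.float64(96.9))] plate -91.19728145867624
```

View pics/c5.png

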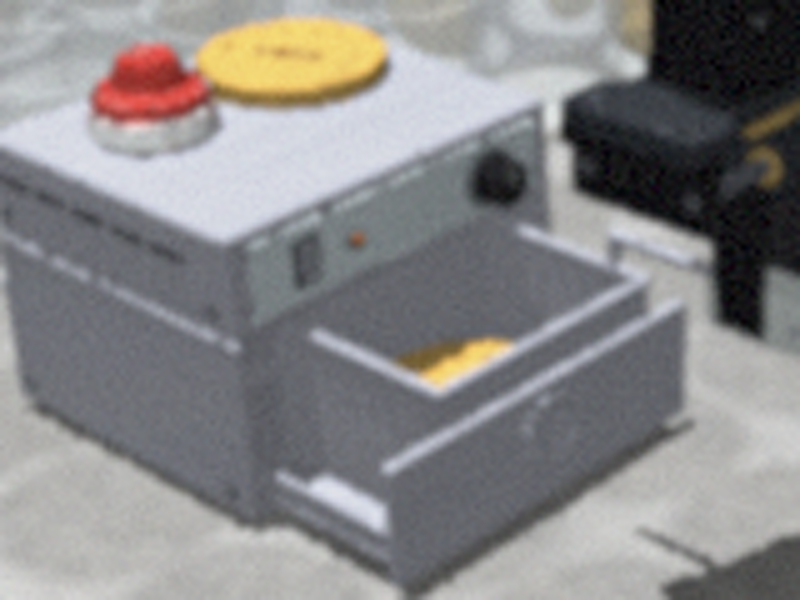

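The box stands square against the plate in the picture: lip edge (440,390)–(640,280) parallel to the plate top (390,465)–(680,305). The tray is fully out. Now I'll return the hook to its old spot.

Emit:
{"op": "drive_tool", "data": {
  "deltas": "0.03 -0.3 0 -0.02; 0.03 -0.33 0 -0.02; 0.03 -0.33 0 -0.02; 0.03 -0.33 0 -0.021; 0.03 -0.33 0 0; 0.03 -0.33 0 0; 0.03 -0.33 0 0; 0.03 -0.33 0 0; 0.02 -0.28 0 0; 0 -0.1 0 0"
}}

```text
t: 17.02
eef_pos: [450.9, -287.3, 166.2]
tcp_rot: [3.141, -0.001, -0.115]
ft_force: [-0.4, -1.1, -0.4]
opening: 0.271
grip_force: 30.0
```

Emit:
{"op": "drive_tool", "data": {
  "deltas": "0 0 0 0; 0 0 0 0"
}}

```text
t: 17.18
eef_pos: [450.1, -283.4, 166.1]
tcp_rot: [-3.141, 0.001, -0.114]
ft_force: [-0.0, 0.5, -0.6]
opening: 0.269
grip_force: 30.0
```

Emit:
{"op": "drive_tool", "data": {
  "deltas": "0 0 -0.3 0; 0 0 -0.35 0; 0 0 -0.35 0; 0 0 -0.25 0; 0 0 -0.1 0; 0 0 -0.04 0; 0 0 -0.02 0; 0 0 0 0; 0 0 0 0"
}}

```text
t: 17.93
eef_pos: [450.9, -284.0, 27.0]
tcp_rot: [3.14, -0.002, -0.113]
ft_force: [0.1, -0.2, -0.7]
opening: 0.273
grip_force: 30.0
```

Emit:
{"op": "drive_tool", "data": {
  "deltas": "0 0 -0.01 0; 0 0 -0.01 0; 0 0 -0.007 0; 0 0 0 0; 0 0 0 0"
}}

```text
t: 18.35
eef_pos: [450.6, -284.0, 24.1]
tcp_rot: [3.141, -0.001, -0.113]
ft_force: [-1.6, 1.8, 11.3]
opening: 0.274
grip_force: 30.0
```

Down, with contact felt. I'll open partly and lift.

Emit:
{"op": "drive_tool", "data": {
  "deltas": "0 0 0 0; 0 0 0 0; 0 0 0 0; 0 0 0 0; 0 0 0 0; 0 0 0 0",
  "gripper": 0.4
}}

```text
t: 18.85
eef_pos: [450.3, -283.8, 22.9]
tcp_rot: [3.142, 0.0, -0.113]
ft_force: [-0.4, 0.6, 0.6]
opening: 0.587
grip_force: 0.0
```

Emit:
{"op": "drive_tool", "data": {
  "deltas": "0 0 0.1 0; 0 0 0.3 0; 0 0 0.35 0; 0 0 0.35 0; 0 0 0.35 0; 0 -0.2 0.3 0; 0 0 0 0; 0 0 0 0"
}}

```text
t: 19.52
eef_pos: [450.6, -304.5, 200.0]
tcp_rot: [3.139, -0.003, -0.114]
ft_force: [-0.8, 0.4, -0.9]
opening: 0.601
grip_force: 0.0
```

```bash
python3 lip.py; python3 - <<'E'
from h import *
im,D=snap('top');P=cloud('top',D)
I=im[225:300,320:370].astype(int);uv=np.argwhere(I.min(2)>170)[:,::-1]+[320,225]
if len(uv):q=onz('top',uv,26)[:,:2];print(len(uv),cv2.minAreaRect(q.astype(np.float32)),np.median(P[uv[:,1],uv[:,0],2]))
a=np.load('top0.npz')['im'];d=abs(a.astype(int)-im).max(2)>50
n,l,s,c=cv2.connectedComponentsWithStats(d.astype(np.uint8));print([x.tolist() for x in s[1:] if x[4]>25])
E
```

```text
[-236.54320399 -324.34035693  199.96358559] [-0.81945732  0.37844104 -0.88347429]
scene [(-72, 69, np.float64(-88.5), np.float64(93.8)), (-56, 12, np.float64(-90.2), np.float64(94.2)), (-40, 13, np.float64(-90.7), np.float64(94.4)), (-24, 12, np.float64(-90.0), np.float64(94.4)), (-8, 14, np.float64(-89.5), np.float64(93.8)), (8, 15, np.float64(-90.3), np.float64(94.2)), (24, 14, np.float64(-90.0), np.float64(94.1)), (40, 16, np.float64(-90.2), np.float64(94.3)), (56, 20, np.float64(-89.9), np.float64(94.6)), (72, 70, np.float64(-86.1), np.float64(94.3))] plate -93.39818066924974
top [(-72, 36, np.float64(-86.4), np.float64(96.0)), (-56, 10, np.float64(-86.9), np.float64(96.4)), (-40, 9, np.float64(-87.7), np.float64(96.4)), (-24, 7, np.float64(-87.7), np.float64(97.6)), (-8, 9, np.float64(-87.6), np.float64(96.3)), (8, 7, np.float64(-86.9), np.float64(96.3)), (24, 12, np.float64(-87.0), np.float64(95.4)), (40, 10, np.float64(-87.2), np.float64(96.1)), (56, 30, np.float64(-86.5), np.float64(96.3)), (72, 28, np.float64(-82.8), np.float64(96.2))] plate -91.28454487203686
[[236, 162, 13, 24, 103], [246, 164, 48, 32, 902], [123, 182, 189, 178, 11808], [231, 186, 60, 20, 207], [174, 188, 12, 11, 101], [291, 216, 120, 84, 4762], [209, 276, 67, 80, 1599], [195, 296, 12, 9, 71], [263, 303, 233, 117, 11450], [326, 305, 14, 9, 59], [189, 324, 11, 15, 82], [165, 335, 5, 10, 33], [215, 339, 13, 25, 132], [227, 345, 39, 31, 260], [199, 380, 34, 34, 345], [147, 392, 28, 28, 402]]
```

The arm still hides the hook, so I'll back away and look again, checking the cup too.

Emit:
{"op": "drive_tool", "data": {
  "deltas": "-0.25 -0.27 0.05 0; -0.25 -0.27 0.05 0; -0.25 -0.27 0.05 0; -0.25 -0.27 0.05 0; -0.25 -0.27 0.05 0; -0.25 -0.27 0.05 0; -0.25 -0.27 0 0; -0.25 -0.27 0 0; -0.25 -0.27 0 0; -0.25 -0.27 0 0"
}}

```text
t: 20.7
eef_pos: [198.9, -574.7, 227.4]
tcp_rot: [-3.141, 0.0, -0.113]
ft_force: [-0.0, 0.8, -1.0]
opening: 0.601
grip_force: 0.0
```

Emit:
{"op": "drive_tool", "data": {
  "deltas": "-0.2 -0.2 0 0; 0 0 0 0; 0 0 0 0"
}}

```text
t: 20.95
eef_pos: [179.2, -594.2, 226.9]
tcp_rot: [-3.14, 0.0, -0.115]
ft_force: [-0.5, -0.5, 0.2]
opening: 0.599
grip_force: 0.0
```

```bash
python3 - <<'E'
from h import *
im,D=snap('top');P=cloud('top',D)
I=im[225:300,320:370].astype(int);uv=np.argwhere(I.min(2)>170)[:,::-1]+[320,225]
if len(uv):q=onz('top',uv,26)[:,:2];print(len(uv),cv2.minAreaRect(q.astype(np.float32)),np.median(P[uv[:,1],uv[:,0],2]))
a=np.load('top0.npz')['im'];d=abs(a.astype(int)-im).max(2)>50
n,l,s,c=cv2.connectedComponentsWithStats(d.astype(np.uint8));print([x.tolist() for x in s[1:] if x[4]>25])
cv2.imwrite('pics/t9.png',im[:,:,::-1]);print(env.state()['eef_pos'],env.state()['ft_force'])
E
```

```text
151 ((440.73345947265625, -280.2033386230469), (22.296762466430664, 65.93307495117188), 84.1173095703125) 26.06766812712135
[[240, 162, 8, 6, 27], [252, 164, 33, 27, 702], [244, 169, 6, 13, 35], [280, 174, 13, 21, 83], [231, 186, 61, 21, 267], [367, 315, 6, 26, 65], [376, 381, 62, 15, 321], [357, 383, 12, 5, 37], [439, 393, 47, 9, 89]]
[ 180.15334958 -593.47255244  227.14883026] [-0.26844779  1.23806027 -0.2145631 ]
```

View pics/t9.png

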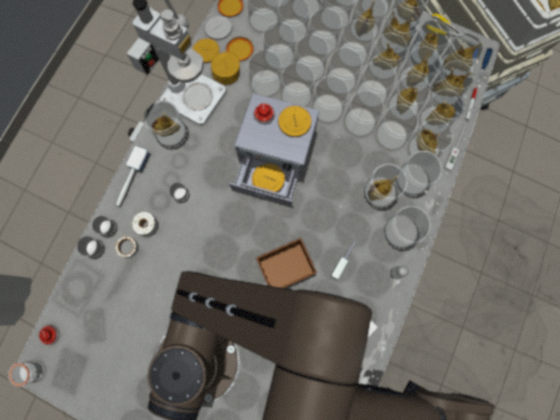

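The hook lies flat at (341,266). The tray is out with the box at its front (267,180). The cup at (180,193) and the jars show no change from the first picture.

```bash
python3 -c "
from cell import env
print(env.job_done())"
```

```text
the job is handed in; nothing more can be done
None
```

The job is handed in at about 21 s: tray pulled out to its stop, lid box standing square against the tray front, hook flat on the worktop clear of the warmer, and cup and jars where they were.

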